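# Press the spring catch and slide the enclosure lid shut

## Robot

A 6-joint arm with a two-finger parallel gripper is mounted at the origin on the work surface. World frame = base frame: x ahead of the robot, y to its left, z up, the work surface at z = 0. Lengths are in m, angles in rad, forces in N, time in s.
With the tool pointing down it reaches from about 0.425 to 0.95 m from the base axis. Payload 3.5 kg.
Tool frame: the origin (TCP) lies on the centre line of the jaws, within the pads' length; the fingertips stand 17 mm ahead of it and the grasp point (between the pads) lies 2 mm behind it; z points along the fingers, y is the line along which they close (so a half turn about z gives the same grasp; the last joint's range is limited). The gripper opens to 85 mm and grips with 20 to 120 N. Pads are 22 mm wide; open, the fingers measure 114 mm over their backs; the gripper's body (76 mm by 85 mm) begins 54 mm behind the grasp point. The pads swing forward as they close: fully open they stand 13 mm farther back than shut.
Start: joints at [-1.292, 0.286, 1.577, -0, 1.279, -0.15], TCP at [0.281, -0.614, 0.217] pointing down, gripper open.
Joint ranges: [-2.77, 2.77], [-0.9, 2.22], [0.21, 2.48], [-1.53, 4.67], [0.24, 2.81], [-2.84, 2.84]. Speed limits (rad/s): [2.79, 2.79, 3.14, 3.14, 3.14, 3.14].

## Interface

Orientations are given as a unit quaternion [x, y, z, w].
In Python, from plant import ctrl gives the robot as it stands. The module is installed in compiled form; this text tells all that it offers.
- The arm moves only by the tool drive_tool, never from a script. Its argument "moves" is a list of rows, each a list of 3 entries, a list of its own where there are three numbers: the turn, a rotation vector about the tool's x, y, z in rad, then the shift along the tool's x, y, z in m, then the finger opening in m, from 0 to 0.0854. A call has 1 to 5 rows; each row shifts and turns the commanded pose from where the row before left it, along the tool's axes as they then stand; what a row does not reach is not made up. A row lasts 1/8 s, in which the tool goes at most 62.5 mm and 10.7 degrees, less where a joint would pass 70% of its speed; a pose out of reach is approached as far as the arm can. A call with a gripper value outside its range is refused whole. The fingers move at their own pace and stop on an object; "grip_force" is the grip in N (left out, the last holds). Time passes only in rows, so rows that do not move let the fingers close. It gives the time, the measured TCP pose, the force, the opening and the grip force at its end, in the units of the state.
- ctrl.get_state(): the state, without advancing time (a new reading comes with each control period).
- ctrl.read_camera(name): name is "side" or "top"; returns a dict with "image" (420x560x3 uint8, red, green, blue), "fx", "fy", "cx", "cy" (pixels), "R" (3x3) and "t" (3): a world point X has camera coordinates R X + t. Camera axes: x right, y down, z forward; pixel columns grow to the right and rows downward; lengths in m; the calibration is good to about 2 mm. A picture is of the moment at which its call begins. There is no depth.
- ctrl.sign_off(): hands the job in; it is judged then, once.
The state is a dict: "time": time; "qpos": joint angles; "dq": joint speeds; "joint_efforts": joint torques, N m; "eef_pos": TCP position; "tcp_rot": TCP orientation; "contact_force": force on the tool from outside, world axes, zero at the start; "wrist_torque": the same for the moment, N m; "opening": opening from 0.0 (shut) to 1.0 (fully open); "finger_force": force on a finger pad.
Only numpy, scipy, OpenCV 4.12 (cv2) and the standard library are available. Lean on these libraries where they do the work, as an engineer would, in place of code of your own. Each camera call takes 0.05 s, during which the arm holds its last target. There are 200 camera calls.

## Task

Close the sliding dark steel lid of the grey enclosure: with the fingertips, press the white spring catch down through the opening in the lid, and keep it down while you push the lid along by the edge of that opening, over the catch, until the lid is fully home and the catch has sprung up again behind its rear edge. Then take the hand away. Only press and push: lift nothing, and leave the other things on the bench where they are.

Things in the scene. Friction and masses are not known exactly. Their poses are not given: they have to be found in the camera images.
- enclosure: Light grey painted metal box fixed to the table, 230 x 176 mm, 77 mm high. Origin: centre of its underside, on the table. x axis: along its length, the way the lid slides shut (roughly away from the robot, up to 0.6 rad to either side); z up. The lid runs in grooves along both long sides, under 14 mm wide lips with tops at z = 77 mm. The wall at its +x end is the lid's end stop.
- slot (a point): Point in the enclosure at x = -49 mm, y = 0, z = 65 mm of its frame: level with the top of a fixed deck that fills the rear (-x) end around the catch. The deck leaves a slot 64 mm wide (y -32 to 32 mm), open from x = -75 mm onward. Along it, from there to x = 105 mm, a fingertip may go down to z = 45 mm. Battery blocks farther down have their tops at z = 34 mm or lower.
- lid: Dark bare steel sliding lid, 136 x 160 mm, 5 mm thick, about 0.6 kg, loose in the grooves (underside at z = 66 mm of the enclosure's frame; 2 mm play sideways and vertically). Origin: centre of its opening, level with its underside; x axis = direction of closing, z up. It reaches 84 mm ahead (+x) of the origin and 52 mm behind it. At the start the catch stands in the opening and blocks it.
- opening (a point): Centre of the opening at the level of the lid's top (5 mm above the lid's origin): a hole right through the lid, 48 mm along x by 50 mm along y, with plain upright edges. A fingertip put through it can press the catch and then push the lid by the opening's front (+x) edge.
- home (a point): Fixed point of the enclosure (x = 25 mm, y = 0, z = 66 mm in its frame) where the lid's origin comes to lie when the lid is fully home against the end stop, about 74 mm beyond its starting place. The catch springs up behind the lid's rear edge once the lid is within 5 mm of this.
- catch_top (a point): Centre of the top face of the spring catch: a white plastic plunger pad 34 mm long (x) by 24 mm wide (y) with upright sides, at x = -49 mm, y = 0 of the enclosure's frame. Up, its top is at z = 77 mm, 6 mm above the lid's top. The point moves with the catch.
- catch (a joint): How far the catch is pressed straight down, m: 0 = up, 0.020 = bottomed. It springs back by itself; 3 N starts it, 9 N bottoms it. The lid passes over it only when it is down more than 0.011; press to 0.015-0.018. Under the lid it rests against the lid's underside at about 0.010 and springs back to 0 when the rear edge has gone by.
- rivet_gun: Leave alone: a cordless rivet gun standing on its yellow battery, about 75 x 230 x 200 mm, origin under the battery's centre.
- roll: Leave alone: an upright roll of paper labels, 90 mm across, 75 mm high, origin under its centre.
- bar_a: Leave alone: a dark steel bar 55 x 20 x 10 mm, origin under its centre.
- bar_b: Leave alone: a second such steel bar.
- rivet_box: Leave alone: an open cardboard box of rivets, 100 x 85 x 55 mm, origin under its centre.
- screwdriver: Leave alone: a screwdriver lying on the table, origin under its middle.
- jar: Leave alone: a closed jar, 56 mm across, 75 mm high, origin under its centre.
Mind the look-alikes: they are no part of the job. Several things have the shape of the lid; the one meant has the colours described above.

How it is judged:
By the outcome, as a careful person would: the job done as asked, in the order asked, and still so for the second after the job is handed in, with the robot touching nothing.
It also fails if it takes over 38 s, if anything falls off the work surface, if the arm or the gripper's body presses on something with over 40 N, if the wrist force passes 120 N, or if a joint passes its speed limit or range.

## Working session

There is one attempt and no reset: what is moved stays moved. The work goes in short steps, Python scripts to look and compute and a tool call to move; the robot and the scene stay as the last step left them, time stands still between calls to the robot, and variables do not carry over. Pictures are saved under pics/ and viewed, at most 10 in all, crops included, and the job is handed in when it is done.

Besides the shell and the picture viewer there is one more tool, called after "Call:" as a command line: name --argument value ..., lists and objects as JSON in quotes. drive_tool: Moves the arm, as the interface text tells. Its arguments: {"type":"object","properties":{"moves":{"type":"array","items":{"type":"array"}},"grip_force":{"type":"number"}},"required":["moves"]}

```bash
mkdir -p pics; python3 - <<'E'
from plant import ctrl
import cv2,numpy as np
for n in("top","side"):
    c=ctrl.read_camera(n); cv2.imwrite(f"pics/{n}0.png",c["image"][:,:,::-1])
    R=np.array(c["R"]);print(n,c["fx"],c["cx"],c["cy"],(-R.T@np.array(c["t"])).round(3),R.round(3).tolist())
print(ctrl.get_state())
E
```

```text
top 503.03566169136104 269.5372143800804 204.19075882124508 [0.338 0.044 1.377] [[0.001, -1.0, -0.019], [-0.987, 0.002, -0.16], [0.16, 0.019, -0.987]]
side 489.26779212935423 279.6955996039271 212.93805804350234 [0.48  0.896 1.039] [[-0.999, -0.052, 0.007], [-0.044, 0.756, -0.653], [0.029, -0.653, -0.757]]
{'time': 0.1, 'qpos': array([-1.29198876e+00,  2.87134583e-01,  1.57805279e+00,  9.14587757e-06,
        1.27859657e+00, -1.50012529e-01]), 'dq': array([-0.00170321, -0.00102528, -0.00325302, -0.00027329,  0.0010129 ,
        0.000116  ]), 'joint_efforts': array([ 5.75777594e-04, -4.07299554e+01, -2.93697149e+01, -1.33790099e-04,
        3.43290252e-03,  1.47128935e-05]), 'eef_pos': array([ 0.2805086 , -0.61325744,  0.21533517]), 'tcp_rot': array([ 9.77101784e-01,  2.12769601e-01, -6.61396120e-05, -1.09365776e-03]), 'contact_force': array([ 0.41243115, -0.59269334,  0.02191642]), 'wrist_torque': array([-0.01848978, -0.01560245, -0.00191731]), 'finger_force': 0.0, 'opening': 0.9938597015013062}
```

View pics/top0.png

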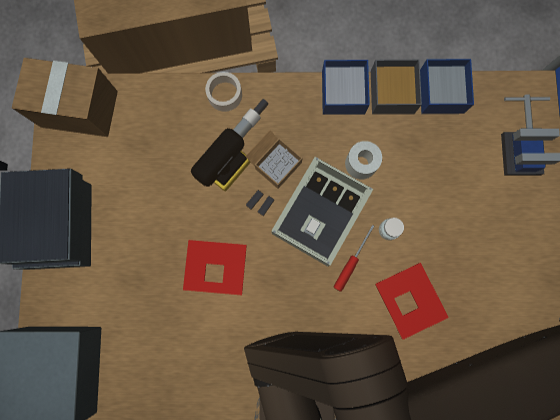

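View pics/side0.png

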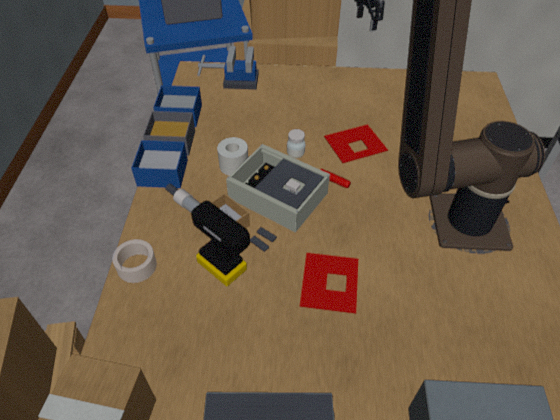

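Top view: the enclosure has rim corners at about (317,158), (372,188), (328,264), (273,232). The white catch is at (313,228) inside the dark lid's opening, and the red plates are look-alikes. Next I'll measure from an enlarged crop.

```bash
cat > h.py <<'E'
import numpy as np,cv2
from plant import ctrl
def ray(c,uv,z):
    R=np.array(c["R"]);o=-R.T@np.array(c["t"])
    d=R.T@np.array([(uv[0]-c["cx"])/c["fx"],(uv[1]-c["cy"])/c["fy"],1]);return (o+d*(z-o[2])/d[2])
E
python3 - <<'E'
from h import *
for n,(x0,y0,w,h),seed in(("top",(260,150,125,125),(310,228)),("side",(220,140,120,100),(294,186))):
    c=ctrl.read_camera(n);im=c["image"]
    np.savez(f"{n}.npz",**{k:np.array(v) for k,v in c.items()})
    cr=im[y0:y0+h,x0:x0+w]
    cv2.imwrite(f"pics/{n}1.png",cv2.resize(cr[:,:,::-1],None,fx=4.8,fy=4.8,interpolation=cv2.INTER_CUBIC))
    g=cr.astype(int); hsv=cv2.cvtColor(cr,cv2.COLOR_RGB2HSV)
    white=((g.min(2)>185)).astype(np.uint8)
    k,l,s,ce=cv2.connectedComponentsWithStats(white)
    for i in range(1,k):
        if s[i,4]>30: print(n,"white",s[i],(ce[i]+[x0,y0]).round(1),ray(c,ce[i]+[x0,y0],.077).round(4))
    grey=((hsv[:,:,1]<60)&(g.min(2)>110)).astype(np.uint8)
    k,l,s,ce=cv2.connectedComponentsWithStats(grey)
    i=1+s[1:,4].argmax(); pts=np.argwhere(l==i)[:,::-1].astype(np.float32)
    b=cv2.boxPoints(cv2.minAreaRect(pts))+[x0,y0]
    ap=cv2.approxPolyDP(cv2.convexHull(pts.astype(np.int32)),4,True)[:,0]+[x0,y0]
    print(n,"hull",ap.tolist()); P=np.array([ray(c,p,.077) for p in ap]);print(P.round(3).tolist())
    for q in(im[seed[1],seed[0]],): print(q)
E
```

```text
top hull [[372, 189], [330, 264], [272, 231], [314, 157]]
[[0.588, -0.2, 0.077], [0.393, -0.087, 0.077], [0.478, 0.062, 0.077], [0.675, -0.049, 0.077]]
[187 187 183]
side hull [[328, 176], [295, 214], [288, 214], [226, 179], [220, 168], [220, 142], [301, 140]]
[[0.39, -0.077, 0.077], [0.477, 0.068, 0.077], [0.495, 0.069, 0.077], [0.672, -0.049, 0.077], [0.694, -0.091, 0.077], [0.708, -0.201, 0.077], [0.469, -0.224, 0.077]]
[163 158 158]
```

View pics/top1.png

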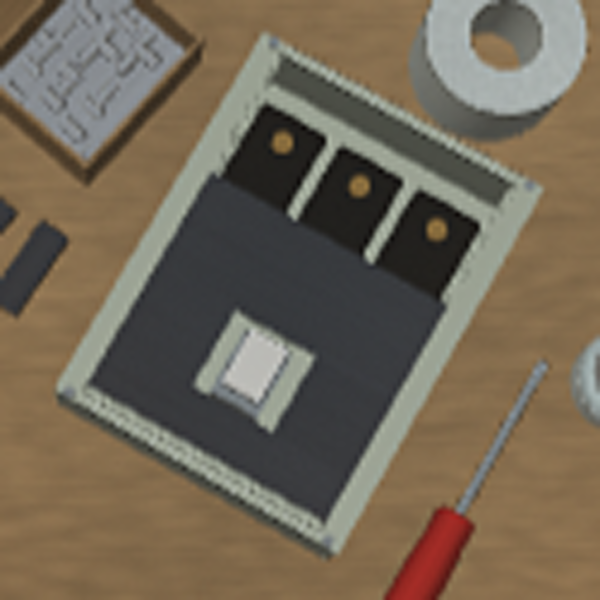

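View pics/side1.png

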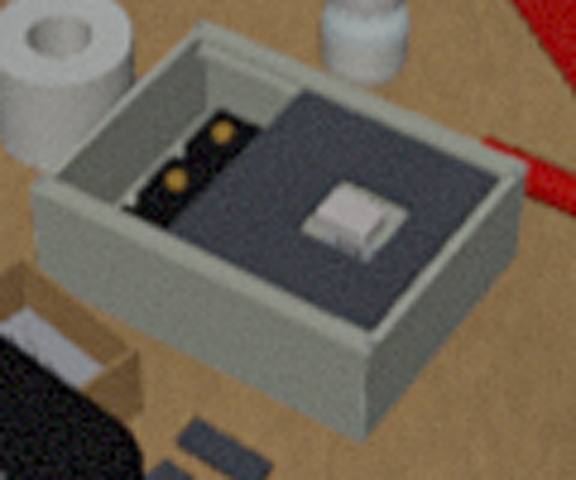

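The crops show the rim corners and the catch top clearly: top crop (268,40), (540,187), (332,542), (62,390), catch (255,367); side crop (205,25), (525,170), (368,342), (38,183), catch (350,211).

```bash
python3 - <<'E'
from h import *
from scipy.spatial.transform import Rotation as Ro
mod=np.array([[115,88],[115,-88],[-115,-88],[-115,88],[-49,0]])/1000
for n,o,pts in(("top",(260,150),[(268,40),(540,187),(332,542),(62,390),(255,367)]),("side",(220,140),[(38,183),(205,25),(525,170),(368,342),(350,211)])):
    c=dict(np.load(n+".npz"))
    P=np.array([ray(c,(np.array(p)+.5)/4.8-.5+o,.077)[:2] for p in pts])
    m=mod-mod.mean(0);q=P-P.mean(0)
    a=np.arctan2((m[:,0]*q[:,1]-m[:,1]*q[:,0]).sum(),(m*q).sum())
    R=np.array([[np.cos(a),-np.sin(a)],[np.sin(a),np.cos(a)]])
    t=P.mean(0)-R@mod.mean(0)
    print(n,"yaw",a,"centre",t,"catch",P[4], "fitcatch",R@mod[4]+t);print((P-t)@R)
s=ctrl.get_state();print(Ro.from_quat(s["tcp_rot"]).as_matrix().round(3))
E
```

```text
top yaw -0.5293053513650089 centre [ 0.53384996 -0.06903341] catch [ 0.49058673 -0.04374919] fitcatch [ 0.49155522 -0.04429165]
[[ 1.11627858e-01  8.35860123e-02]
 [ 1.14186131e-01 -8.54377635e-02]
 [-1.11203497e-01 -8.19589437e-02]
 [-1.13500624e-01  8.38314882e-02]
 [-5.01098685e-02 -2.07933596e-05]]
side yaw -0.5365678212588996 centre [ 0.52826296 -0.0683311 ] catch [ 0.48754434 -0.04202306] fitcatch [ 0.48614901 -0.04328283]
[[ 0.11266666  0.08377655]
 [ 0.11162164 -0.08220076]
 [-0.11463204 -0.08308629]
 [-0.11021152  0.07971449]
 [-0.04844474  0.00179601]]
[[ 0.909  0.416 -0.   ]
 [ 0.416 -0.909  0.001]
 [ 0.    -0.001 -1.   ]]
```

Call:
drive_tool --moves '[[[0,0,0.18],[0,0,0],0],[[0,0,0.18],[0,0,0],0],[[0,0,0.18],[0,0,0],0],[[0,0,0.18],[0,0,0],0],[[0,0,0.18],[0,0,0],0]]' --grip_force 40

```text
time: 0.82
eef_pos: [0.2806, -0.6136, 0.2162]
tcp_rot: [0.972, -0.236, -0.0, -0.0]
contact_force: [0.2, 0.1, 0.8]
opening: 0.001
finger_force: 0.0
```

```bash
cat >> h.py <<'E'
from scipy.spatial.transform import Rotation as Ro
C=np.array([.531,-.0687]);YAW=-.533
def go(ex,ey,ztip):
    "tool-frame shift to put the fingertips at enclosure (ex,ey), height ztip"
    s=ctrl.get_state();R=Ro.from_quat(s["tcp_rot"])
    u=np.array([np.cos(YAW),np.sin(YAW)]);v=np.array([-u[1],u[0]])
    p=s["eef_pos"]; tgt=np.r_[C+ex*u+ey*v,ztip+.017]
    M=R.as_matrix();e=p[:2]-C
    print("t",s["time"],"pos",p.round(4),"encl",(e@u).round(4),(e@v).round(4),"tipz",(p+.017*M[:,2])[2].round(4),"yaw",np.arctan2(M[1,0],M[0,0]).round(3),"F",s["contact_force"].round(1),"open",round(s["opening"],3),"q6",s["qpos"][5].round(2))
    print("shift",(M.T@(tgt-p)).round(4),"tilt z",M[:,2].round(4))
E
python3 -c "
from h import *
go(-.049,0,.15)"
```

```text
t 0.825 pos [ 0.2806 -0.6136  0.2162] encl 0.0612 -0.5966 tipz 0.1992 yaw -0.477 F [0.2 0.1 0.8] open 0.001 q6 0.76
shift [-0.0767 -0.6018  0.0496] tilt z [-2.e-04  8.e-04 -1.e+00]
```

Call:
drive_tool --moves '[[[0,0,0.056],[-0.01,-0.055,0],0],[[0,0,0],[-0.01,-0.055,0],0],[[0,0,0],[-0.01,-0.055,0],0],[[0,0,0],[-0.01,-0.055,0],0],[[0,0,0],[-0.01,-0.055,0],0]]'

```text
time: 1.45
eef_pos: [0.3731, -0.3482, 0.2165]
tcp_rot: [0.965, -0.261, 0.0, -0.0]
contact_force: [0.7, 1.1, 0.4]
opening: -0.002
finger_force: 0.0
```

Call:
drive_tool --moves '[[[0,0,0],[-0.01,-0.055,0],0],[[0,0,0],[-0.01,-0.055,0],0],[[0,0,0],[-0.01,-0.055,0],0],[[0,0,0],[-0.01,-0.055,0],0],[[0,0,0],[-0.01,-0.055,0],0]]'

```text
time: 2.08
eef_pos: [0.4683, -0.0855, 0.2167]
tcp_rot: [0.965, -0.261, 0.0, 0.0]
contact_force: [-0.4, -0.0, 0.7]
opening: -0.001
finger_force: 0.0
```

```bash
python3 -c "
from h import *
go(-.049,0,.12)"
```

```text
t 2.075 pos [ 0.4683 -0.0855  0.2167] encl -0.0455 -0.0463 tipz 0.1997 yaw -0.527 F [-0.4 -0.   0.7] open -0.001 q6 1.7
shift [-0.0033 -0.0463  0.0797] tilt z [ 6.e-04 -3.e-04 -1.e+00]
```

Call:
drive_tool --moves '[[[0,0,0.006],[0,-0.023,0.04],0],[[0,0,0],[0,-0.023,0.04],0],[[0,0,0],[0,0,0.02],0],[[0,0,0],[0,0,0],0]]'

```text
time: 2.58
eef_pos: [0.4896, -0.0468, 0.1145]
tcp_rot: [0.965, -0.263, -0.002, -0.0]
contact_force: [-0.9, 0.0, 0.3]
opening: 0.0
finger_force: 0.0
```

```bash
python3 - <<'E'
from h import *
go(-.045,0,.09)
ims=[]
for n,(x0,y0,w,h) in(("top",(262,150,125,125)),("side",(225,130,125,125))):
    c=ctrl.read_camera(n);ims.append(cv2.resize(c["image"][y0:y0+h,x0:x0+w,::-1],(400,400),interpolation=cv2.INTER_CUBIC))
cv2.imwrite("pics/near.png",np.hstack(ims))
E
```

```text
t 2.575 pos [ 0.4896 -0.0468  0.1145] encl -0.0468 -0.0021 tipz 0.0975 yaw -0.533 F [-0.9  0.   0.3] open 0.0 q6 1.8
shift [ 0.0018 -0.0021  0.0075] tilt z [-0.0047  0.0014 -1.    ]
```

View pics/near.png

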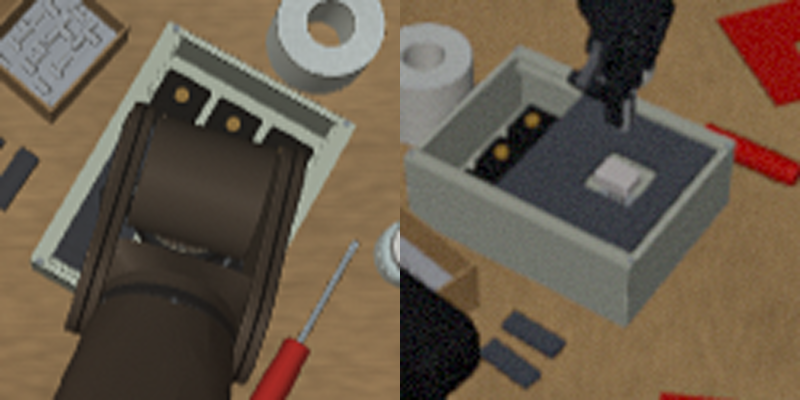

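The right (side) panel shows the fingertips ending near (622,127) and the catch top at (620,177). I'll check the tip against its projection.

```bash
python3 - <<'E'
from h import *
go(-.045,0,.085)
s=ctrl.get_state();M=Ro.from_quat(s["tcp_rot"]).as_matrix()
c=dict(np.load("side.npz"))
for X in(s["eef_pos"]+M[:,2]*.017,s["eef_pos"],np.r_[s["eef_pos"][:2],.077]):
    q=c["R"]@X+c["t"];u=c["fx"]*q[0]/q[2]+c["cx"];v=c["fy"]*q[1]/q[2]+c["cy"];print(X.round(4),u,v,"panel",400+(u-225)*3.2,(v-130)*3.2)
E
```

```text
t 2.675 pos [ 0.4916 -0.0478  0.1173] encl -0.0445 -0.002 tipz 0.1003 yaw -0.533 F [ 0.1 -0.2  0.4] open 0.001 q6 1.8
shift [-0.0005 -0.002   0.0153] tilt z [ 8.e-04 -3.e-04 -1.e+00]
[ 0.4917 -0.0478  0.1003] 291.3073658520308 175.95423635048218 panel 612.1835707264985 147.05355632154297
[ 0.4916 -0.0478  0.1173] 291.46852187552884 171.45829802175066 panel 612.6992700016923 132.66655366960214
[ 0.4916 -0.0478  0.077 ] 291.1030583036736 181.98712786986312 panel 611.5297865717555 166.358809183562
```

Call:
drive_tool --moves '[[[0,0,0],[-0.001,-0.002,0.01],0],[[0,0,0],[0,0,0.005],0],[[0,0,0],[0,0,0],0]]'

```text
time: 3.05
eef_pos: [0.4911, -0.0454, 0.1013]
tcp_rot: [0.965, -0.264, -0.0, 0.0]
contact_force: [0.1, 0.3, 0.7]
opening: -0.003
finger_force: 0.0
```

```bash
python3 - <<'E'
from h import *
go(-.045,0,.06)
c=ctrl.read_camera("side");cv2.imwrite("pics/near2.png",cv2.resize(c["image"][130:205,255:330,::-1],(600,600),interpolation=cv2.INTER_CUBIC))
E
```

```text
t 3.05 pos [ 0.4911 -0.0454  0.1013] encl -0.0462 -0.0002 tipz 0.0843 yaw -0.533 F [0.1 0.3 0.7] open -0.003 q6 1.81
shift [ 0.0013 -0.0002  0.0243] tilt z [-8.e-04  2.e-04 -1.e+00]
```

View pics/near2.png

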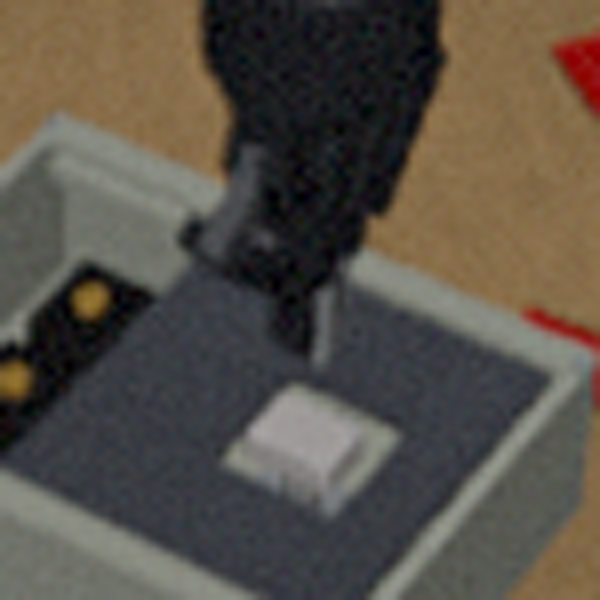

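The crop shows the fingertips' lower end at about (300,360) and the catch top centre at (305,435). That's a larger gap than 7 mm of height explains, so I'll check it numerically against the first image too.

```bash
python3 - <<'E'
from h import *
c=dict(np.load("side.npz"))
def pj(X):
    q=c["R"]@X+c["t"];return np.array([c["fx"]*q[0]/q[2]+c["cx"],c["fy"]*q[1]/q[2]+c["cy"]])
s=ctrl.get_state();p=s["eef_pos"];M=Ro.from_quat(s["tcp_rot"]).as_matrix()
for a in(-11,11):
  for b in(-14,14): print("now tip corner",((pj(p+M@np.array([a/1e3,b/1e3,.017]))-[255,130]+.5)*8).round())
y=.429;x=np.array([np.cos(y),np.sin(y),0]);yy=np.array([np.sin(y),-np.cos(y),0])
for b in(-.0427,.0427): print("start finger",pj(np.array([.2805,-.6133,.2153-.004])+yy*b).round(1))
im=c["image"][0:50,330:410];cv2.imwrite("pics/start.png",cv2.resize(im[:,:,::-1],(800,500),interpolation=cv2.INTER_CUBIC))
E
```

```text
now tip corner [299. 447.]
now tip corner [343. 398.]
now tip corner [245. 421.]
now tip corner [289. 373.]
start finger [369.   39.3]
start finger [356.7  26.7]
```

View pics/start.png

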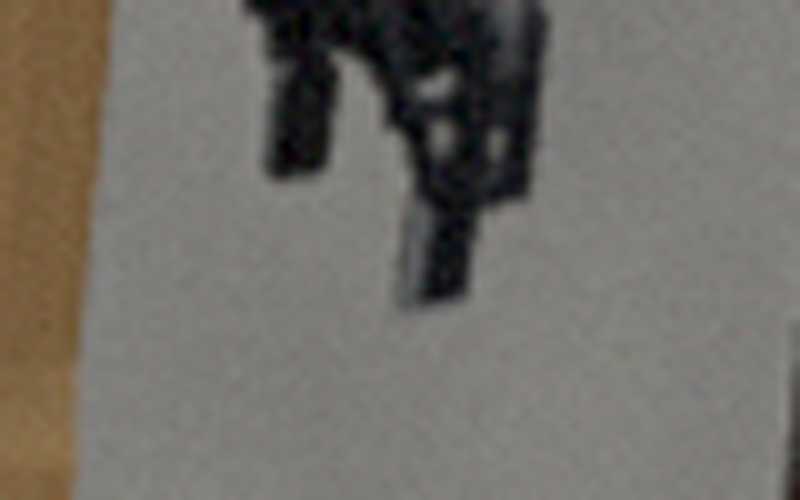

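```bash
python3 - <<'E'
from h import *
def pj(c,X):
    X=np.array(X);q=c["R"]@X+c["t"];return np.array([c["fx"]*q[0]/q[2]+c["cx"],c["fy"]*q[1]/q[2]+c["cy"]]).round(1)
S=dict(np.load("side.npz"));T=dict(np.load("top.npz"))
print("base side",pj(S,[0,0,0]),pj(S,[.1,.1,0]),pj(S,[-.1,.1,0]))
for z in(.2,.3,.4): print("wrist top panel",(pj(T,[.4911,-.0465,z])-[262,150])*3.2)
# table features in both views: red plate 1 & 2 centroids, jar, at z~0
for n,c in(("t",T),("s",S)):
    im=c["image"].astype(int);m=((im[:,:,0]>120)&(im[:,:,1]<50)).astype(np.uint8)
    k,l,s,ce=cv2.connectedComponentsWithStats(m)
    for i in range(1,k):
        if s[i,4]>800: print(n,ce[i].round(1),ray(c,ce[i],.003).round(4))
E
```

```text
base side [466.9 221.2] [436.2 248.5] [512.7 252. ]
wrist top panel [176.96 223.04]
wrist top panel [188.16 203.84]
wrist top panel [201.6  181.12]
t [214.6 266.2] [0.3898 0.219  0.003 ]
t [412.  300.4] [ 0.2992 -0.311   0.003 ]
s [354.9 142.9] [ 0.2954 -0.3069  0.003 ]
s [328.9 283. ] [0.3854 0.2255 0.003 ]
```

The cameras agree with each other and with the base. The tool appears laterally right but about 28 mm higher than reported, so I'll find the true height by touch.

Call:
drive_tool --moves '[[[0,0,0],[0,0,0.004],0],[[0,0,0],[0,0,0.004],0],[[0,0,0],[0,0,0],0]]'

```text
time: 3.48
eef_pos: [0.4911, -0.0452, 0.0931]
tcp_rot: [0.965, -0.263, -0.0, -0.0]
contact_force: [-0.8, -0.4, 0.5]
opening: -0.002
finger_force: 0.0
```

Call:
drive_tool --moves '[[[0,0,0],[0,0,0.004],0],[[0,0,0],[0,0,0],0]]'

```text
time: 3.72
eef_pos: [0.4911, -0.0452, 0.0892]
tcp_rot: [0.965, -0.263, -0.0, -0.0]
contact_force: [0.7, 1.4, -0.7]
opening: -0.001
finger_force: 0.0
```

Call:
drive_tool --moves '[[[0,0,0],[0,0,0.004],0],[[0,0,0],[0,0,0],0]]'

```text
time: 3.98
eef_pos: [0.4911, -0.0452, 0.0852]
tcp_rot: [0.965, -0.263, -0.0, -0.0]
contact_force: [-0.5, 0.5, -0.0]
opening: -0.001
finger_force: 0.0
```

Call:
drive_tool --moves '[[[0,0,0],[0,0,0.005],0],[[0,0,0],[0,0,0.005],0],[[0,0,0],[0,0,0],0]]'

```text
time: 4.35
eef_pos: [0.4909, -0.0451, 0.0749]
tcp_rot: [0.965, -0.263, -0.001, -0.0]
contact_force: [0.4, -0.8, 0.5]
opening: 0.004
finger_force: 0.0
```

Call:
drive_tool --moves '[[[0,0,0],[0,0,0.004],0],[[0,0,0],[0,0,0],0]]'

```text
time: 4.6
eef_pos: [0.4912, -0.0452, 0.0713]
tcp_rot: [0.965, -0.263, -0.0, -0.0]
contact_force: [-0.1, -0.3, 0.4]
opening: -0.001
finger_force: 0.0
```

Call:
drive_tool --moves '[[[0,0,0],[0,0,0.004],0],[[0,0,0],[0,0,0],0]]'

```text
time: 4.85
eef_pos: [0.4911, -0.0453, 0.0673]
tcp_rot: [0.965, -0.263, -0.0, -0.0]
contact_force: [0.6, -0.1, -0.2]
opening: -0.0
finger_force: 0.0
```

```bash
python3 - <<'E'
from h import *
go(-.045,0,.06)
c=ctrl.read_camera("side");cv2.imwrite("pics/near3.png",cv2.resize(c["image"][130:205,255:330,::-1],(600,600),interpolation=cv2.INTER_CUBIC))
E
```

```text
t 4.85 pos [ 0.4911 -0.0453  0.0673] encl -0.0463 -0.0001 tipz 0.0503 yaw -0.533 F [ 0.6 -0.1 -0.2] open -0.0 q6 1.81
shift [ 0.0012 -0.0001 -0.0097] tilt z [-7.e-04  2.e-04 -1.e+00]
```

View pics/near3.png

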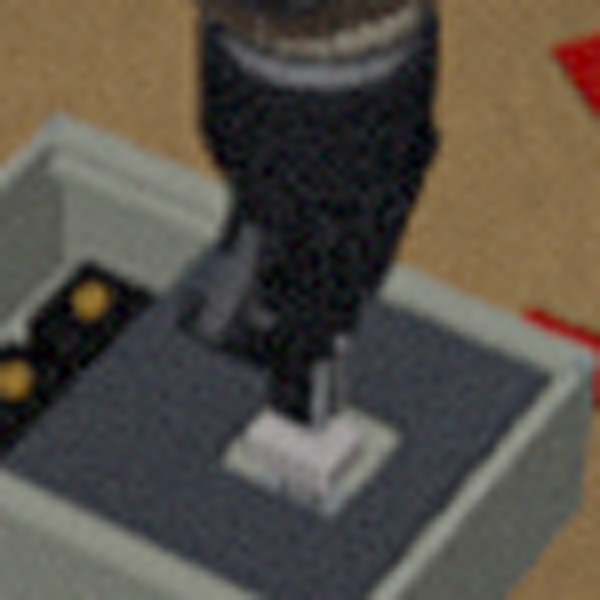

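The crop shows the fingertips just above or at the catch top, tip bottom near (312,415) against catch centre (305,428). I'll shift about 3 mm towards +y and go on down until force appears.

Call:
drive_tool --moves '[[[0,0,0],[0,-0.003,0.002],0],[[0,0,0],[0,0,0],0]]'

```text
time: 5.15
eef_pos: [0.4929, -0.0425, 0.0655]
tcp_rot: [0.965, -0.263, -0.0, -0.0]
contact_force: [-0.6, -0.2, 0.5]
opening: 0.001
finger_force: 0.0
```

Call:
drive_tool --moves '[[[0,0,0],[0,0,0.003],0],[[0,0,0],[0,0,0],0]]'

```text
time: 5.4
eef_pos: [0.4929, -0.0428, 0.0625]
tcp_rot: [0.965, -0.263, -0.0, 0.0]
contact_force: [0.6, 0.8, -0.2]
opening: 0.0
finger_force: 0.0
```

Call:
drive_tool --moves '[[[0,0,0],[0,0,0.003],0],[[0,0,0],[0,0,0],0]]'

```text
time: 5.65
eef_pos: [0.493, -0.0428, 0.0598]
tcp_rot: [0.965, -0.263, -0.0, -0.0]
contact_force: [-1.0, 0.7, 3.6]
opening: -0.003
finger_force: 1.7
```

Contact came at TCP z about 0.061. Now I'll press about 15 mm further.

Call:
drive_tool --moves '[[[0,0,0],[0,0,0.004],0],[[0,0,0],[0,0,0.004],0],[[0,0,0],[0,0,0.003],0],[[0,0,0],[0,0,0],0]]'

```text
time: 6.15
eef_pos: [0.4932, -0.0428, 0.0488]
tcp_rot: [0.965, -0.263, 0.0, -0.0]
contact_force: [-2.6, 0.7, 6.7]
opening: 0.004
finger_force: 3.2
```

Call:
drive_tool --moves '[[[0,0,0],[0,0,0.004],0],[[0,0,0],[0,0,0],0],[[0,0,0],[0,0,0],0]]'

```text
time: 6.52
eef_pos: [0.4932, -0.0428, 0.0451]
tcp_rot: [0.965, -0.263, 0.0, -0.0]
contact_force: [-2.6, 0.7, 7.2]
opening: -0.002
finger_force: 3.8
```

```bash
python3 -c "
from h import *
go(-.045,0,.06)"
```

```text
t 6.525 pos [ 0.4932 -0.0428  0.0451] encl -0.0457 0.0031 tipz 0.0281 yaw -0.533 F [-2.6  0.7  7.2] open -0.002 q6 1.81
shift [ 0.0007  0.0031 -0.0319] tilt z [ 0. -0. -1.]
```

Call:
drive_tool --moves '[[[0,0,0],[0,0,0.001],0],[[0,0,0],[0.005,0,0],0],[[0,0,0],[0.005,0,0],0],[[0,0,0],[0,0,0],0]]'

```text
time: 7.02
eef_pos: [0.5005, -0.0472, 0.0435]
tcp_rot: [0.965, -0.263, -0.002, -0.0]
contact_force: [-4.0, 2.6, 7.6]
opening: -0.004
finger_force: 4.0
```

Call:
drive_tool --moves '[[[0,0,0],[0.005,0,0],0],[[0,0,0],[0.005,0,0],0],[[0,0,0],[0,0,0],0]]'

```text
time: 7.4
eef_pos: [0.5065, -0.0508, 0.0428]
tcp_rot: [0.965, -0.264, -0.006, -0.001]
contact_force: [-10.3, 5.3, 11.9]
opening: -0.0
finger_force: 6.7
```

```bash
python3 - <<'E'
from h import *
go(.038,0.003,.028)
c=ctrl.read_camera("side");cv2.imwrite("pics/push.png",cv2.resize(c["image"][130:220,225:335,::-1],(733,600),interpolation=cv2.INTER_CUBIC))
E
```

```text
t 7.4 pos [ 0.5065 -0.0508  0.0428] encl -0.0302 0.003 tipz 0.0258 yaw -0.533 F [-10.3   5.3  11.9] open -0.0 q6 1.8
shift [ 0.0682 -0.     -0.003 ] tilt z [-0.0108  0.005  -0.9999]
```

View pics/push.png

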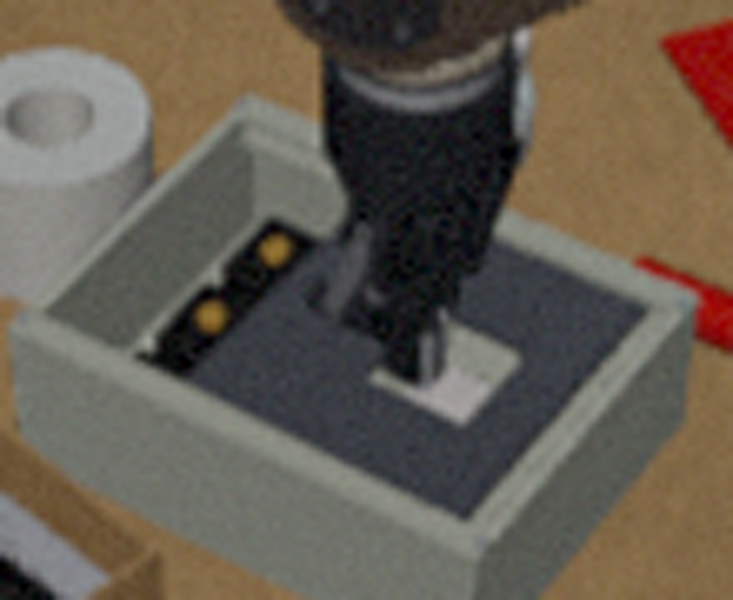

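The picture shows the tip against the front edge of the opening at (410,375), with the catch down. I'll raise by 1 mm to be clear of bottoming and keep pushing.

Call:
drive_tool --moves '[[[0,0,0],[0.004,0,-0.001],0],[[0,0,0],[0.004,0,0],0],[[0,0,0],[0,0,0],0]]'

```text
time: 7.82
eef_pos: [0.5162, -0.0564, 0.044]
tcp_rot: [0.965, -0.263, -0.001, -0.0]
contact_force: [-2.7, 0.5, 4.6]
opening: -0.001
finger_force: 2.7
```

```bash
python3 -c "
from h import *
go(.038,0.003,.028)"
```

```text
t 7.825 pos [ 0.5162 -0.0564  0.044 ] encl -0.019 0.003 tipz 0.027 yaw -0.533 F [-2.7  0.5  4.6] open -0.001 q6 1.8
shift [ 0.057   0.     -0.0011] tilt z [-2.1e-03  9.0e-04 -1.0e+00]
```

Call:
drive_tool --moves '[[[0,0,0],[0.005,0,0],0],[[0,0,0],[0.005,0,0],0],[[0,0,0],[0.005,0,0],0],[[0,0,0],[0,0,0],0]]'

```text
time: 8.32
eef_pos: [0.5273, -0.0627, 0.0433]
tcp_rot: [0.965, -0.264, -0.004, -0.001]
contact_force: [-5.5, 5.2, 5.7]
opening: -0.004
finger_force: 3.9
```

```bash
python3 - <<'E'
from h import *
go(.038,0.003,.028)
c=ctrl.read_camera("side");cv2.imwrite("pics/push2.png",cv2.resize(c["image"][130:220,225:335,::-1],(733,600),interpolation=cv2.INTER_CUBIC))
E
```

```text
t 8.325 pos [ 0.5273 -0.0627  0.0433] encl -0.0062 0.0033 tipz 0.0263 yaw -0.534 F [-5.5  5.2  5.7] open -0.004 q6 1.79
shift [ 0.0442  0.0002 -0.0021] tilt z [-0.0073  0.0042 -1.    ]
```

View pics/push2.png

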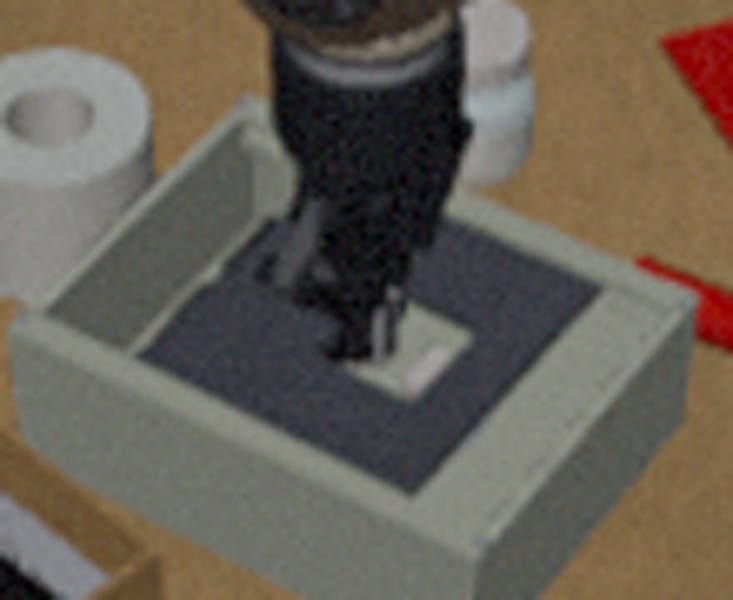

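The lid is sliding: its rear bar now covers most of the catch, and a strip of deck shows behind its rear edge (410,490). That was my tenth picture, so from here I rely on force and masks.

Call:
drive_tool --moves '[[[0,0,0],[0.005,0,0],0],[[0,0,0],[0.005,0,0],0],[[0,0,0],[0.005,0,0],0],[[0,0,0],[0.005,0,0],0],[[0,0,0],[0,0,0],0]]'

```text
time: 9.0
eef_pos: [0.5444, -0.0724, 0.0431]
tcp_rot: [0.965, -0.264, -0.004, -0.001]
contact_force: [-6.3, 7.1, 6.1]
opening: 0.001
finger_force: 4.2
```

Call:
drive_tool --moves '[[[0,0,0],[0.005,0,0],0],[[0,0,0],[0.005,0,0],0],[[0,0,0],[0.005,0,0],0],[[0,0,0],[0,0,0],0]]'

```text
time: 9.5
eef_pos: [0.5573, -0.08, 0.0432]
tcp_rot: [0.965, -0.264, -0.005, -0.001]
contact_force: [-6.4, 6.3, 6.7]
opening: -0.0
finger_force: 4.4
```

```bash
python3 -c "
from h import *
go(.038,0.003,.028)"
```

```text
t 9.5 pos [ 0.5573 -0.08    0.0432] encl 0.0283 0.0036 tipz 0.0262 yaw -0.534 F [-6.4  6.3  6.7] open -0.0 q6 1.78
shift [ 0.0096  0.0006 -0.0019] tilt z [-0.008   0.0053 -1.    ]
```

Call:
drive_tool --moves '[[[0,0,0],[0.005,0,0],0],[[0,0,0],[0.003,0,0],0],[[0,0,0],[0,0,0],0]]'

```text
time: 9.88
eef_pos: [0.5641, -0.084, 0.043]
tcp_rot: [0.965, -0.264, -0.005, -0.002]
contact_force: [-5.9, 6.4, 4.3]
opening: 0.003
finger_force: 4.3
```

Call:
drive_tool --moves '[[[0,0,0],[0.003,0,0],0],[[0,0,0],[0,0,0],0]]'

```text
time: 10.12
eef_pos: [0.5654, -0.0848, 0.043]
tcp_rot: [0.965, -0.264, -0.007, -0.002]
contact_force: [-9.1, 8.5, 9.0]
opening: -0.001
finger_force: 6.2
```

```bash
python3 -c "
from h import *
go(.038,0.003,.028)"
```

```text
t 10.125 pos [ 0.5654 -0.0848  0.043 ] encl 0.0378 0.0036 tipz 0.026 yaw -0.533 F [-9.1  8.5  9. ] open -0.001 q6 1.77
shift [ 0.0002  0.0006 -0.002 ] tilt z [-0.0117  0.0069 -0.9999]
```

Call:
drive_tool --moves '[[[0,0,0],[0.003,0,0],0],[[0,0,0],[0.003,0,0],0],[[0,0,0],[0,0,0],0]]'

```text
time: 10.5
eef_pos: [0.5654, -0.0848, 0.0429]
tcp_rot: [0.965, -0.263, -0.015, -0.003]
contact_force: [-23.0, 15.1, 21.8]
opening: -0.002
finger_force: 14.4
```

```bash
python3 -c "
from h import *
go(.038,0.003,.028)"
```

```text
t 10.5 pos [ 0.5654 -0.0848  0.0429] encl 0.0378 0.0036 tipz 0.0259 yaw -0.533 F [-23.   15.1  21.8] open -0.002 q6 1.77
shift [ 0.0001  0.0006 -0.0021] tilt z [-0.0268  0.0134 -0.9995]
```

The lid is against the end stop. I'll back off from the edge, then lift out.

Call:
drive_tool --moves '[[[0,0,0],[-0.007,0,0],0],[[0,0,0],[-0.006,0,0],0],[[0,0,0],[0,0,0],0]]'

```text
time: 10.88
eef_pos: [0.5634, -0.0845, 0.0441]
tcp_rot: [0.965, -0.263, 0.0, 0.0]
contact_force: [1.1, 0.7, -0.7]
opening: 0.002
finger_force: 0.0
```

Call:
drive_tool --moves '[[[0,0,0],[0,0,-0.01],0],[[0,0,0],[0,0,-0.02],0],[[0,0,0],[0,0,-0.04],0],[[0,0,0],[0,0,-0.05],0],[[0,0,0],[0,0,-0.05],0]]'

```text
time: 11.5
eef_pos: [0.5639, -0.0847, 0.2181]
tcp_rot: [0.965, -0.264, 0.001, 0.0]
contact_force: [0.4, 0.1, -0.7]
opening: -0.001
finger_force: 0.0
```

Call:
drive_tool --moves '[[[0,0,0],[0,0.06,-0.01],0],[[0,0,0],[0,0.06,0],0],[[0,0,0],[0,0.06,0],0],[[0,0,0],[0,0.06,0],0],[[0,0,0],[0,0,0],0]]'

```text
time: 12.12
eef_pos: [0.4401, -0.2948, 0.2267]
tcp_rot: [0.964, -0.267, 0.001, 0.001]
contact_force: [1.4, 1.1, 1.2]
opening: -0.001
finger_force: 0.0
```

```bash
python3 - <<'E'
from h import *
go(0,0,.1)
u=np.array([np.cos(YAW),np.sin(YAW)]);v=np.array([-u[1],u[0]])
# rectified, enclosure-frame profiles along x: level of lid-top plane
for n in("side","top"):
    c=ctrl.read_camera(n);g=cv2.cvtColor(c["image"],cv2.COLOR_RGB2GRAY)
    for ey,z in((0,.077),(0,.071),(.045,.071)):
        row=[]
        for ex in np.arange(-.115,.116,.005):
            X=np.r_[C+ex*u+ey*v,z];q=c["R"]@X+c["t"]
            row.append(int(g[int(round(c["fy"]*q[1]/q[2]+c["cy"])),int(round(c["fx"]*q[0]/q[2]+c["cx"]))]))
        print(n,ey,z,row)
E
```

```text
t 12.125 pos [ 0.4401 -0.2948  0.2267] encl 0.0366 -0.2409 tipz 0.2097 yaw -0.54 F [1.4 1.1 1.2] open -0.001 q6 1.33
shift [-0.0385 -0.2408  0.1093] tilt z [ 0.0019 -0.0027 -1.    ]
side 0 0.077 [122, 126, 133, 135, 133, 135, 135, 134, 128, 103, 153, 149, 150, 151, 152, 156, 128, 56, 66, 57, 67, 60, 46, 25, 13, 22, 9, 17, 6, 16, 11, 53, 59, 57, 59, 54, 59, 60, 57, 57, 58, 62, 60, 64, 95, 136, 100]
side 0 0.071 [100, 137, 132, 134, 133, 135, 134, 133, 134, 102, 128, 153, 151, 154, 153, 155, 156, 87, 54, 61, 53, 57, 63, 23, 23, 4, 11, 20, 4, 20, 14, 28, 50, 66, 54, 53, 54, 62, 61, 58, 56, 54, 58, 54, 70, 124, 137]
side 0.045 0.071 [97, 134, 133, 132, 136, 133, 133, 129, 137, 135, 134, 135, 134, 135, 134, 136, 136, 68, 56, 58, 52, 65, 53, 61, 55, 52, 63, 56, 57, 61, 54, 56, 54, 53, 58, 60, 53, 56, 57, 59, 61, 58, 61, 60, 68, 124, 138]
top 0 0.077 [76, 165, 156, 166, 166, 165, 166, 167, 121, 101, 121, 194, 193, 193, 192, 192, 192, 140, 63, 62, 63, 62, 60, 72, 171, 25, 35, 36, 34, 35, 35, 36, 33, 63, 60, 61, 60, 61, 61, 60, 62, 61, 60, 61, 58, 83, 148]
top 0 0.071 [76, 165, 144, 166, 166, 165, 166, 167, 170, 101, 121, 189, 193, 193, 192, 192, 192, 201, 63, 61, 63, 62, 62, 72, 171, 93, 35, 36, 35, 35, 35, 35, 34, 46, 60, 61, 60, 61, 62, 60, 60, 60, 60, 60, 58, 69, 156]
top 0.045 0.071 [75, 174, 167, 166, 166, 166, 165, 165, 166, 165, 165, 165, 165, 165, 165, 165, 165, 168, 110, 61, 62, 60, 62, 61, 62, 62, 62, 61, 61, 61, 62, 61, 61, 61, 61, 60, 60, 62, 61, 59, 61, 60, 61, 61, 60, 64, 151]
```

Both views show the dark lid from x of about -28 to 108 mm. The white catch stands up behind its rear edge, at about -65 to -32 mm, with its shaded rear side visible.

```bash
python3 -c "
from plant import ctrl
print(ctrl.sign_off())"
```

```text
the job is handed in; nothing more can be done
None
```

The lid is closed fully home against the end stop, the catch has sprung up behind its rear edge, the hand is clear, and the job was handed in at about 12 s.

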